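# Lock the set metering head

## Robot

A 6-joint arm with a two-finger parallel gripper is mounted at the origin on the work surface. World frame = base frame: x ahead of the robot, y to its left, z up, the work surface at z = 0. Lengths are in m, angles in rad, forces in N, time in s.
With the tool pointing down it reaches from about 0.225 to 0.875 m from the base axis. Payload 3.4 kg.
Tool frame: the origin (TCP) lies at the very end of the fingers, on their centre line; the grasp point (between the pads) lies 19 mm behind it (grasp_offset is the distance from the TCP to the grasp point, in m); y points along the fingers, z is the direction in which the jaws open and shut, and the axes are right-handed (so a half turn about y gives the same grasp; the last joint's range is limited). The gripper opens to 85 mm and grips with 20 to 120 N. Pads are 22 mm wide; open, the fingers measure 114 mm over their backs; the gripper's body (76 mm by 85 mm) begins 54 mm behind the grasp point. The pads swing forward as they close: fully open they stand 13 mm farther back than shut.
Start: joints at [-1.307, 0.276, 1.505, -0, 1.361, -0.121], TCP at [0.216, -0.533, 0.231] pointing down, gripper open.
Joint ranges: [-2.89, 2.89], [-0.75, 2.08], [0.22, 2.7], [-1.18, 4.32], [0.11, 2.71], [-2.7, 2.7]. Speed limits (rad/s): [2.57, 2.57, 3.14, 3.14, 3.14, 3.14].

## Interface

Orientations are given as a unit quaternion [w, x, y, z].
In Python, from rig import get_state, get_image, sign_off, grasp_offset gives the robot as it stands.
- The arm moves only by the shell command python3 -m jog 'ROWS' [FORCE]. ROWS is JSON, one flat list of numbers, 7 for each row, row after row: the closure in counts, from 0 (fully open) to 255 (shut), then the shift along the tool's x, y, z in cm, then the turn, a rotation vector about the tool's x, y, z in units of 8 degrees (1.0 is 8 degrees). In form: [jaw, tx, ty, tz, rx, ry, rz, jaw, tx, ty, tz, rx, ry, rz, ...]. A call has 1 to 12 rows; each row is the pose to reach, as a shift and turn from the pose commanded when the call began, along the tool's axes at that moment; what a row does not reach only later rows make up. A row lasts 1/8 s, in which the tool goes at most 62.5 mm and 10.7 degrees, less where a joint would pass 70% of its speed; a pose out of reach is approached as far as the arm can. A call with a gripper value outside its range is refused whole. The fingers move at their own pace and stop on an object; FORCE is the grip in N (left out, the last holds). Time passes only in rows, so rows that repeat a pose let the fingers close. It gives the time, the measured TCP pose, the force and the opening at its end, in the units of the state.
- get_state(): the state, without advancing time (a new reading comes with each control period).
- get_image(name): name is "scene" or "top" or "wrist"; returns a dict with "color" (384x512x3 uint8, blue, green, red), "mtx" (3x3 intrinsics, pixels), "k1" (the pictures are not rectified: a ray, as slopes to the right and down, at radius r is drawn at 1 + k1 r^2 times it, then the intrinsics apply), "R" (3x3) and "t" (3): a world point X has camera coordinates R X + t; the wrist camera has in their place "tool_from_camera" (4x4, takes a point from camera to tool coordinates, whose origin is the TCP and whose axes are the tool frame's). Camera axes: x right, y down, z forward; pixel columns grow to the right and rows downward; lengths in m; the calibration is good to about 2 mm. A picture is of the moment at which its call begins: read the wrist's pose just before it. There is no depth.
- sign_off(): hands the job in, once; it reports no verdict.
The state is a dict: "clock": time; "qpos": joint angles; "qd": joint speeds; "effort": joint torques, N m; "position": TCP position; "ee_rot": TCP orientation; "contact_force": force on the tool from outside, world axes, zero at the start; "moment": the same for the moment, N m; "width": finger opening in m.
Only numpy, scipy, OpenCV 4.12 (cv2) and the standard library are available. Lean on these libraries where they do the work, as an engineer would, in place of code of your own. Each camera call takes 0.05 s, during which the arm holds its last target.

## Task

The blue-capped reagent metering head has just been set and must now be locked. Turn its black knurled lock ring clockwise, seen from above, until the white line on the ring stands over the green line on its base, while the blue barrel stays at its setting; then let go. Leave the yellow and white heads alone.

Things in the scene. Friction and masses are not known exactly. Their poses are not given: they have to be found in the camera images.
- blue_head: The metering head to lock: blue barrel, blue band round the base, 118 mm tall. Fixed white round base, 110 mm in diameter, 44 mm high; on it a neck 38 mm in diameter, then the lock ring. Origin on the upright axis at the underside; x points to the green line. A spout no higher than the base sticks out 34 mm on the -x side. The other two heads differ only in colour.
- ring_centre (a point): Where to grip: centre of the blue head's black knurled lock ring, on the axis, half-way up the ring, 75 mm above the table. The ring is 52 mm in diameter, 22 mm tall. It turns about the vertical axis, does not rise or sink, needs about 0.1 N m and stays where it is left. It goes over 20 degrees beyond the locked place to a stop; forced further it drags the barrel along.
- ring_mark (a point): Outer end, at the ring's top rim, of the white radial line on the blue head's lock ring: 26 mm from the axis, 11 mm above ring_centre. It turns with the ring. At the start it is 30 to 80 degrees anticlockwise (seen from above) of the green line.
- lock_mark (a point): Inner end of the green radial line on top of the blue head's fixed base: 26 mm from the axis, 30 mm below ring_centre. The line runs outwards from here for 19 mm and is 10 mm wide. Locked means that ring_mark stands straight above this point.
- barrel_mark (a point): Outer end of the white line on the flat top of the blue barrel, 13 mm from the axis, 43 mm above ring_centre; it shows the setting. The barrel is 26 mm in diameter and rises out of the ring from 11 to 43 mm above ring_centre. It turns if gripped (0.3 N m, three to four times what the ring drags on it), and stays still by itself while only the ring is turned.
- yellow_head: The metering head with a yellow barrel, 118 mm tall in all; not to be touched. Origin on its axis, at the underside of its fixed base.
- white_head: The metering head with a white barrel, 118 mm tall in all; not to be touched. Origin on its axis, at the underside of its fixed base.
There are look-alikes about, which are no part of the job. Leave any orange or purple look-alike of the blue_head alone.

How it is judged:
By the outcome, as a careful person would: the job done as asked, in the order asked, and still so for the second after the job is handed in, with the robot touching nothing.
It also fails if it takes over 32 s, if anything falls off the work surface, if the arm or the gripper's body presses on something with over 40 N, if the wrist force passes 120 N, or if a joint passes its speed limit or range.

## Working session

There is one attempt and no reset: what is moved stays moved. The work goes in short steps, Python scripts to look and compute and a shell command to move; the robot and the scene stay as the last step left them, time stands still between calls to the robot, and variables do not carry over. Pictures are saved under pics/ and viewed, and the job is handed in when it is done.

```bash
mkdir -p pics; ls
python3 - <<'E'
from rig import get_state,get_image,grasp_offset
import cv2
print(get_state(),grasp_offset)
for n in("scene","top","wrist"):
    d=get_image(n); cv2.imwrite(f"pics/{n}0.png",d["color"]); print(n,{k:v for k,v in d.items() if k!="color"})
E
```

```text
pics
{'clock': 0.0, 'qpos': array([-1.30696399e+00,  2.76577094e-01,  1.50616876e+00, -4.99460857e-06,
        1.36073240e+00, -1.21013547e-01]), 'qd': array([ 0.00022488, -0.0012444 , -0.00038677,  0.00198026,  0.00221677,
       -0.00028599]), 'effort': array([-1.07403688e-03, -4.16776800e+01, -2.45808184e+01, -1.94458653e-04,
        1.09470013e-02, -1.17892375e-05]), 'position': array([ 0.21570327, -0.53240297,  0.23043575]), 'ee_rot': array([ 0.13517647, -0.13527505,  0.69472071, -0.69339103]), 'contact_force': array([-0.40364018, -0.07501325,  0.10790835]), 'moment': array([ 0.03273977, -0.02095249,  0.0041392 ]), 'width': 0.08536744074844269} 0.0187
scene {'mtx': array([[412.36859824,   0.        , 253.43777808],
       [  0.        , 412.36859824, 195.10779231],
       [  0.        ,   0.        ,   1.        ]]), 'k1': -0.02157283179403594, 'R': array([[ 0.49271211,  0.87019066,  0.00173043],
       [ 0.58513826, -0.32983894, -0.74082352],
       [-0.64408695,  0.36602526, -0.67169749]]), 't': array([-0.26059929, -0.23090582,  1.34201524])}
top {'mtx': array([[381.34707657, 
[... 222 characters left out ...]
-0.98840485,  0.02839998, -0.14916197],
       [ 0.14994799,  0.02790665, -0.98829996]]), 't': array([0.03288542, 0.53091563, 0.6729991 ])}
wrist {'mtx': array([[300.85671455,   0.        , 253.75582692],
       [  0.        , 300.85671455, 191.90551632],
       [  0.        ,   0.        ,   1.        ]]), 'k1': -0.0016131521650741584, 'tool_from_camera': array([[ 1.59048142e-04,  9.45562592e-01,  3.25440254e-01,
        -8.23929767e-02],
       [-6.59561422e-04, -3.25440088e-01,  9.45562433e-01,
        -1.41133031e-01],
       [ 9.99999770e-01, -3.65037785e-04,  5.71895966e-04,
        -4.34327882e-04],
       [ 0.00000000e+00,  0.00000000e+00,  0.00000000e+00,
         1.00000000e+00]])}
```

View pics/scene0.png

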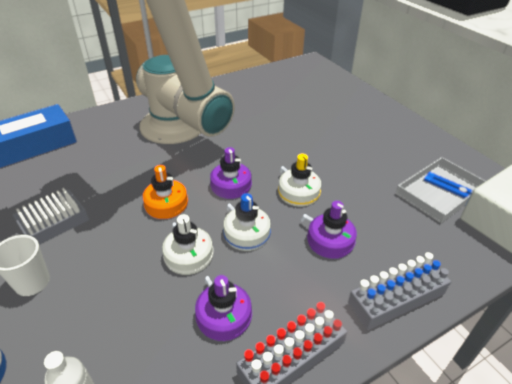

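View pics/top0.png

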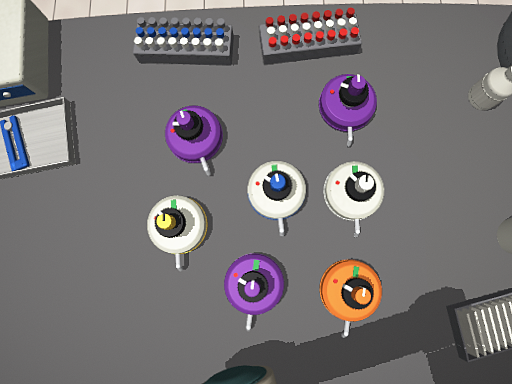

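View pics/wrist0.png

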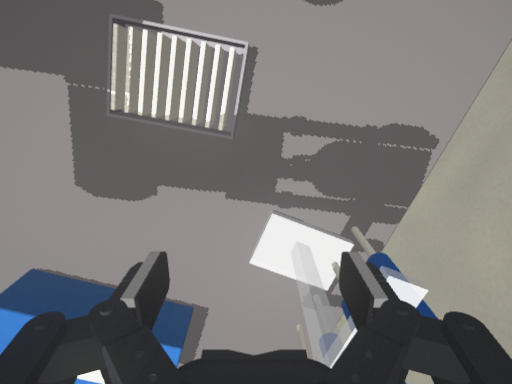

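The top view shows the blue head at about (277,188), with its green mark near (275,168) and the ring line near (263,178). Purple and orange look-alikes stand around it. Next I'll enlarge and measure.

```bash
cat > h.py <<'E'
import numpy as np,cv2
from rig import get_state,get_image
from scipy.spatial.transform import Rotation as Ro
def campose(d,st=None):
    if "R" in d: R=d["R"]; return R.T,-R.T@d["t"]
    q=st["ee_rot"]; Rt=Ro.from_quat(q,scalar_first=True).as_matrix()
    T=d["tool_from_camera"]; return Rt@T[:3,:3],Rt@T[:3,3]+st["position"]
def plane(d,uv,z,st=None):
    Rc,c=campose(d,st); uv=np.atleast_2d(np.float64(uv))
    p=cv2.undistortPoints(uv.reshape(-1,1,2),d["mtx"],np.array([d["k1"],0,0,0.])).reshape(-1,2)
    # model: distorted = p(1+k1 r2)
    r=np.c_[p,np.ones(len(p))]@Rc.T
    return c+r*((z-c[2])/r[:,2])[:,None]
def proj(d,X,st=None):
    Rc,c=campose(d,st); P=(np.atleast_2d(X)-c)@Rc; p=P[:,:2]/P[:,2:]
    p=p*(1+d["k1"]*(p**2).sum(1))[:,None]
    return p@d["mtx"][:2,:2].T+d["mtx"][:2,2]
E
python3 - <<'E'
from h import *
d=get_image("top"); im=d["color"]
c=im[145:235,230:410]; cv2.imwrite("pics/top_z.png",cv2.resize(c[:,:100],None,fx=6,fy=6,interpolation=cv2.INTER_CUBIC))
s=get_image("scene"); c=s["color"][185:255,215:280]; cv2.imwrite("pics/sc_z.png",cv2.resize(c,None,fx=8,fy=8,interpolation=cv2.INTER_CUBIC))
hsv=cv2.cvtColor(im,cv2.COLOR_BGR2HSV)
roi=np.zeros(im.shape[:2],np.uint8); roi[150:230,240:315]=255
for nm,lo,hi in(("green",(45,100,60),(80,255,255)),("blue",(100,120,60),(125,255,255)),("white",(0,0,150),(180,60,255))):
    m=cv2.inRange(hsv,lo,hi)&roi
    n,l,st,ce=cv2.connectedComponentsWithStats(m)
    for i in range(1,n):
        if st[i,4]>8: print(nm,st[i],ce[i],plane(d,ce[i],.044),plane(d,ce[i],.118))
m=cv2.inRange(hsv,(0,0,150),(180,60,255))&roi
m=cv2.morphologyEx(m,cv2.MORPH_OPEN,np.ones((9,1)));m=cv2.morphologyEx(m,cv2.MORPH_OPEN,np.ones((1,9)))
k=max(cv2.findContours(m,cv2.RETR_EXTERNAL,cv2.CHAIN_APPROX_NONE)[0],key=cv2.contourArea)
p=plane(d,cv2.convexHull(k).reshape(-1,2),.044)[:,:2].astype(np.float32)
print("enclosing",cv2.minEnclosingCircle(p), cv2.fitEllipse(p))
E
```

```text
green [272 165   5   7  32] [273.90625 167.71875] [[ 0.57573691 -0.01747632  0.044     ]] [[ 0.55979392 -0.0157379   0.118     ]]
blue [270 174  16  18 199] [277.36180905 182.84422111] [[ 0.54674423 -0.02300205  0.044     ]] [[ 0.53386022 -0.02068062  0.118     ]]
blue [254 209  13   9  14] [259.92857143 213.71428571] [[0.48992318 0.01098666 0.044     ]] [[0.48303428 0.00972198 0.118     ]]
white [ 247  161   59   69 1940] [275.82474227 191.84742268] [[ 0.52985692 -0.0195938   0.044     ]] [[ 0.51875467 -0.01763197  0.118     ]]
white [275 173   4   9  22] [276.5 177. ] [[ 0.55787446 -0.02175799  0.044     ]] [[ 0.54381611 -0.01956782  0.118     ]]
enclosing ((0.5357657074928284, -0.020054418593645096), 0.05436691641807556) ((0.534853994846344, -0.02067616954445839), (0.10568486899137497, 0.10822509229183197), 30.830036163330078)
```

View pics/top_z.png

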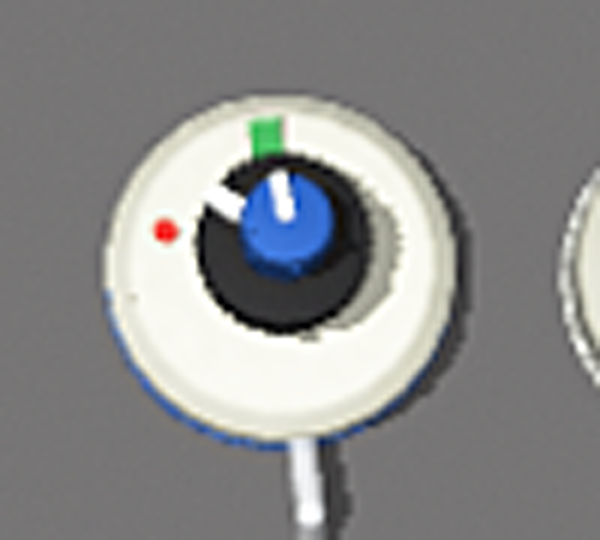

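View pics/sc_z.png

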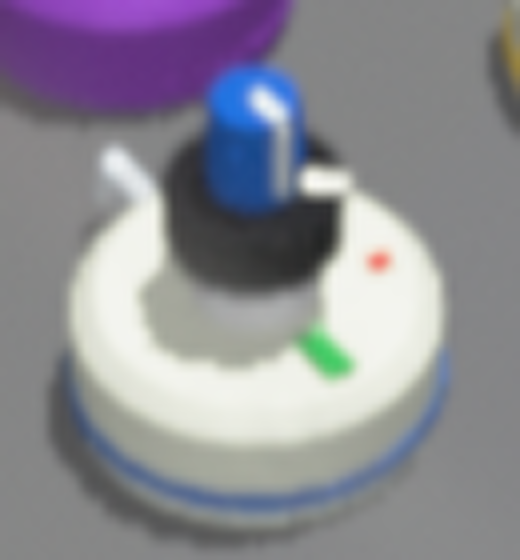

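Run:
```python
from h import *
d=get_image("top"); s=get_state()
R=Ro.from_quat(s["ee_rot"],scalar_first=True).as_matrix(); print(R.round(3), s["position"])
A=np.array([.535,-.0205])
def pz(u,v,z): return plane(d,[230+(u+.5)/6-.5,145+(v+.5)/6-.5],z)[0]
ang=lambda p:np.degrees(np.arctan2(*(p[:2]-A)[::-1]))
for n,u,v,z in(("gin",267,155,.044),("gout",267,120,.044),("ringout",210,190,.086),("ringin",240,213,.086),("btip",277,173,.118),("bin",288,215,.118),("red",165,231,.044),("ringC",284,243,.086),("spout",312,520,.03)):
    p=pz(u,v,z);print(n,p.round(4),np.hypot(*(p[:2]-A)).round(4),ang(p).round(1))
```

```text
[[-0.927 -0.     0.375]
 [-0.375  0.001 -0.927]
 [-0.    -1.    -0.001]] [ 0.21581547 -0.53279678  0.23100107]
gin [ 0.5706 -0.0176  0.044 ] 0.0357 4.6
gout [ 0.5817 -0.018   0.044 ] 0.0468 3.1
ringout [5.519e-01 4.000e-04 8.600e-02] 0.0268 51.1
ringin [ 0.5447 -0.0082  0.086 ] 0.0157 51.6
btip [ 0.55   -0.0185  0.118 ] 0.0151 7.6
bin [ 0.538  -0.0212  0.118 ] 0.003 -13.0
red [0.5474 0.0148 0.044 ] 0.0374 70.7
ringC [ 0.5355 -0.0208  0.086 ] 0.0005 -30.0
spout [ 0.4573 -0.0284  0.03  ] 0.0781 -174.2
```

```bash
python3 -m jog '[0,-5,0,-3.5,0,-0.6,0, 0,-10,0,-7,0,-1.2,0, 0,-15,1,-11,0,-2,0, 0,-20,2,-14.5,0,-3,0, 0,-25,3,-18,0,-4,0, 0,-30,4,-21.5,0,-5,0, 0,-35,4,-25,0,-6,0, 0,-40,4,-29,0,-6,0, 0,-45,4,-33,0,-6,0, 0,-48.8,4,-35.5,0,-6,0, 0,-48.8,4,-35.5,0,-6,0, 0,-48.8,4,-35.5,0,-6,0]'
python3 - <<'E'
from h import *
s=get_state(); d=get_image("wrist"); cv2.imwrite("pics/w1.png",d["color"])
print(s["clock"],s["position"],s["qpos"],s["contact_force"]);print(Ro.from_quat(s["ee_rot"],scalar_first=True).as_matrix().round(3))
E
```

```text
clock: 1.8
position: [0.5343, -0.021, 0.191]
ee_rot: [0.406, -0.406, 0.579, -0.579]
contact_force: [-0.9, -0.1, 1.2]
width: 0.0855
1.8 [ 0.53432922 -0.02100769  0.19102046] [-1.68848637e-01  2.42644075e-01  1.65535077e+00 -9.15958385e-04
  1.24465254e+00  1.79006964e-01] [-0.94840322 -0.12316454  1.20143303]
[[-0.341 -0.001  0.94 ]
 [-0.94  -0.001 -0.341]
 [ 0.001 -1.    -0.001]]
```

View pics/w1.png

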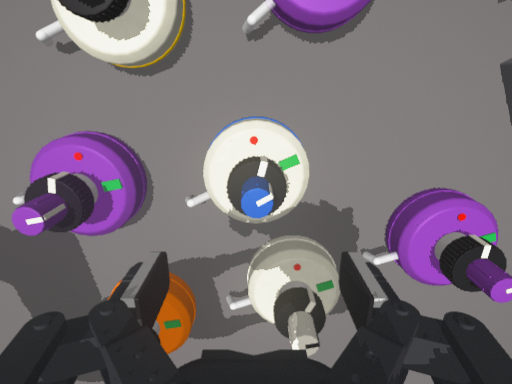

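The wrist image shows the blue head straight below the tool at about (256,170), with its ring line at (262,168), green line at (289,162) and barrel mark at (265,201). I'll enlarge it and measure.

Run:
```python
from h import *
s=get_state(); d=get_image("wrist"); im=d["color"]
cv2.imwrite("pics/w1z.png",cv2.resize(im[105:230,185:325],None,fx=4.5,fy=4.5,interpolation=cv2.INTER_CUBIC))
hsv=cv2.cvtColor(im,cv2.COLOR_BGR2HSV)
roi=np.zeros(im.shape[:2],np.uint8); roi[110:232,200:312]=255
m=cv2.inRange(hsv,(45,100,60),(80,255,255))&roi
k=max(cv2.findContours(m,cv2.RETR_EXTERNAL,cv2.CHAIN_APPROX_NONE)[0],key=cv2.contourArea)
print("green",plane(d,cv2.boxPoints(cv2.minAreaRect(k)),.044,s).round(4), plane(d,cv2.minAreaRect(k)[0],.044,s))
m=cv2.inRange(hsv,(0,0,140),(180,70,255))&roi
m[228:]=0
m=cv2.morphologyEx(m,cv2.MORPH_OPEN,cv2.getStructuringElement(2,(13,13)))
k=max(cv2.findContours(m,cv2.RETR_EXTERNAL,cv2.CHAIN_APPROX_NONE)[0],key=cv2.contourArea)
p=plane(d,cv2.convexHull(k).reshape(-1,2),.044,s)[:,:2].astype(np.float32)
print("enc",cv2.minEnclosingCircle(p),cv2.fitEllipse(p))
```

```text
green [[ 0.5606 -0.0147  0.044 ]
 [ 0.5787 -0.0131  0.044 ]
 [ 0.5798 -0.0225  0.044 ]
 [ 0.5615 -0.0243  0.044 ]] [[ 0.57017701 -0.01860506  0.044     ]]
enc ((0.5337827205657959, -0.015104828402400017), 0.05489194765686989) ((0.5332751870155334, -0.013712311163544655), (0.09441269189119339, 0.10657095909118652), 112.46410369873047)
```

View pics/w1z.png

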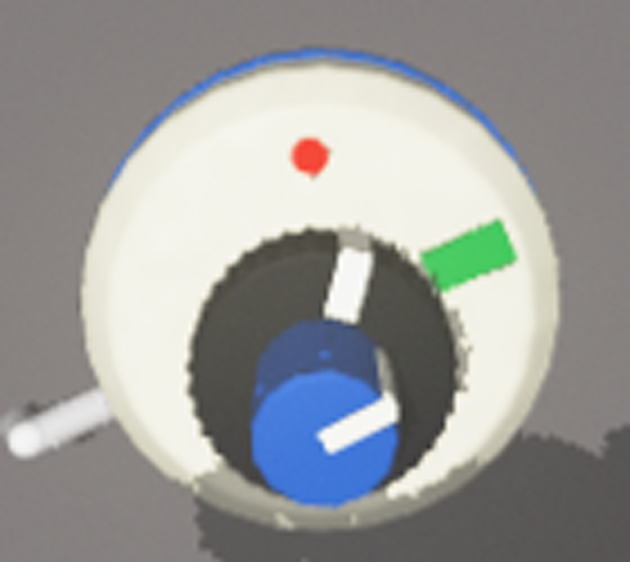

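Run:
```python
from h import *
s=get_state(); d=get_image("wrist")
A=np.array([.535,-.0213])
def pz(u,v,z): return plane(d,[185+(u+.5)/4.5-.5,105+(v+.5)/4.5-.5],z,s)[0]
for n,u,v,z in(("ro",357,248,.086),("ri",342,318,.086),("rotL",344,246,.086),("rotR",371,251,.086),("bo",393,405,.118),("bi",323,444,.118),("barC",325,439,.118),("red",310,156,.044),("gin",430,273,.044),("gout",507,240,.044)):
    p=pz(u,v,z);v=p[:2]-A;print(n,p.round(4),np.hypot(*v).round(4),np.degrees(np.arctan2(v[1],v[0])).round(1))
a,b=pz(357,248,.086),pz(342,318,.086);print(np.degrees(np.arctan2(*(a-b)[1::-1])))
a,b=pz(507,240,.044),pz(430,273,.044);print(np.degrees(np.arctan2(*(a-b)[1::-1])))
a,b=pz(393,405,.118),pz(323,444,.118);print(np.degrees(np.arctan2(*(a-b)[1::-1])))
```

```text
ro [0.55   0.0008 0.086 ] 0.0267 55.9
ri [ 0.5428 -0.0109  0.086 ] 0.013 52.9
rotL [0.5478 0.002  0.086 ] 0.0266 61.2
rotR [ 0.5522 -0.0006  0.086 ] 0.0269 50.2
bo [ 0.5482 -0.0194  0.118 ] 0.0133 8.4
bi [ 0.5348 -0.0219  0.118 ] 0.0007 -111.4
barC [ 0.5354 -0.0212  0.118 ] 0.0004 16.1
red [0.5453 0.0135 0.044 ] 0.0363 73.6
gin [ 0.5612 -0.0195  0.044 ] 0.0262 3.9
gout [ 0.5792 -0.0182  0.044 ] 0.0443 4.0
58.714194594040436
3.985710582140486
10.858059513369158
```

```bash
python3 -m jog '[0,0,4,0.08,0,0,0, 0,0,8,0.08,0,0,0, 0,0,11,0.08,0,0,0, 0,0,13,0.08,0,0,0, 0,0,13.8,0.08,0,0,0, 0,0,13.8,0.08,0,0,0, 60,0,13.8,0.08,0,0,0, 60,0,13.8,0.08,0,0,0]' 30
python3 - <<'E'
from h import *
s=get_state(); d=get_image("wrist"); cv2.imwrite("pics/w2.png",d["color"]);d=get_image("scene"); cv2.imwrite("pics/s2.png",cv2.resize(d["color"][150:270,180:320],None,fx=5,fy=5))
print(s["clock"],s["position"],s["contact_force"],s["moment"],s["width"])
E
```

```text
clock: 2.95
position: [0.5363, -0.0212, 0.0542]
ee_rot: [-0.406, 0.405, -0.579, 0.58]
contact_force: [-1.3, 0.2, -1.2]
width: 0.0656
2.95 [ 0.53629556 -0.02122799  0.05420584] [-1.25972338  0.23140304 -1.20883547] [ 0.04170388  0.00585469 -0.00509474] 0.06560704328416796
```

View pics/w2.png

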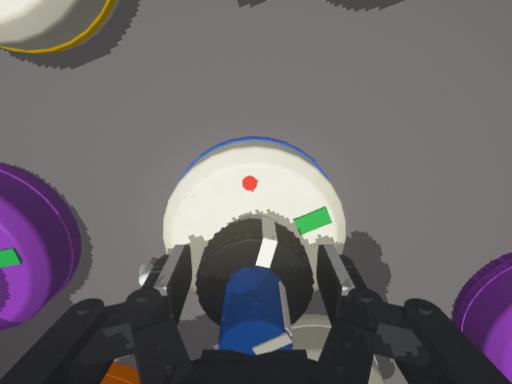

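View pics/s2.png

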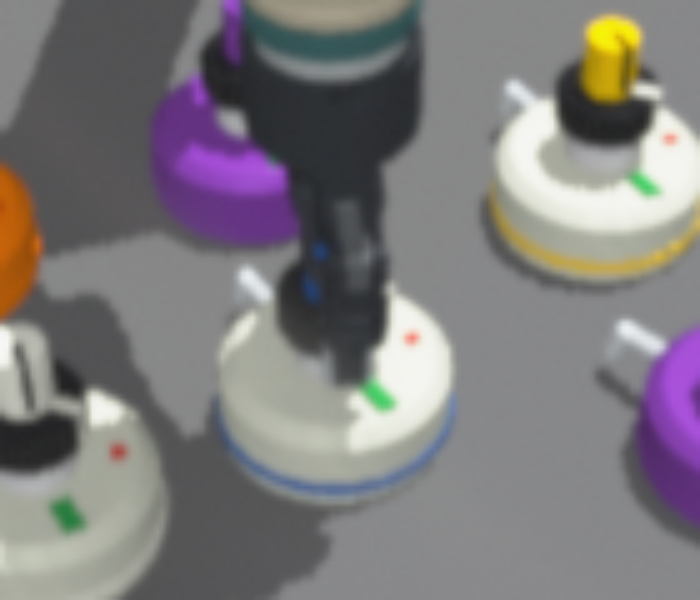

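```bash
python3 -m jog '[120,0,0,-0.08,0,0,0, 120,0,0,-0.08,0,0,0, 150,0,0,-0.08,0,0,0, 150,0,0,-0.08,0,0,0, 150,0,0,-0.08,0,0,0]' 30
python3 - <<'E'
from h import *
s=get_state(); d=get_image("wrist"); cv2.imwrite("pics/w3.png",d["color"])
print(s["clock"],s["position"],s["contact_force"],s["moment"],s["width"])
E
```

```text
clock: 3.68
position: [0.5364, -0.0212, 0.0541]
ee_rot: [-0.407, 0.405, -0.578, 0.58]
contact_force: [2.7, -0.7, 5.0]
width: 0.0511
3.675 [ 0.53643303 -0.02118832  0.05407182] [ 2.72266946 -0.6771499   4.95686461] [-0.21026732 -0.37218238  0.05365198] 0.051070037882506636
```

View pics/w3.png

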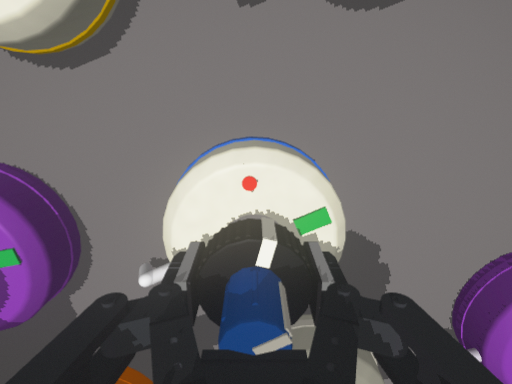

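Gripped squarely on the ring, with small forces. Now I'll turn it 40° clockwise (+ry).

```bash
python3 -m jog '[150,0,0,0,0,0.4,0, 150,0,0,0,0,1,0, 150,0,0,0,0,1.7,0, 150,0,0,0,0,2.4,0, 150,0,0,0,0,3.1,0, 150,0,0,0,0,3.8,0, 150,0,0,0,0,4.5,0, 150,0,0,0,0,5,0, 150,0,0,0,0,5,0, 150,0,0,0,0,5,0]' 30
python3 - <<'E'
from h import *
s=get_state(); d=get_image("wrist"); cv2.imwrite("pics/w4.png",d["color"])
R=Ro.from_quat(s["ee_rot"],scalar_first=True).as_matrix()
print(s["clock"],s["position"],s["contact_force"],s["moment"],s["width"],np.degrees(np.arctan2(R[1,2],R[0,2])))
d=get_image("top"); cv2.imwrite("pics/t4.png",cv2.resize(d["color"][140:240,220:340],None,fx=5,fy=5))
E
```

```text
clock: 4.97
position: [0.5366, -0.0213, 0.0541]
ee_rot: [-0.184, 0.182, -0.682, 0.684]
contact_force: [2.7, -3.5, 5.1]
width: 0.051
4.975 [ 0.53659801 -0.02128368  0.05406105] [ 2.73825387 -3.45918645  5.05141168] [-0.31061214 -0.54887739 -0.1476453 ] 0.05098353281774535 -59.96692943346845
```

View pics/w4.png

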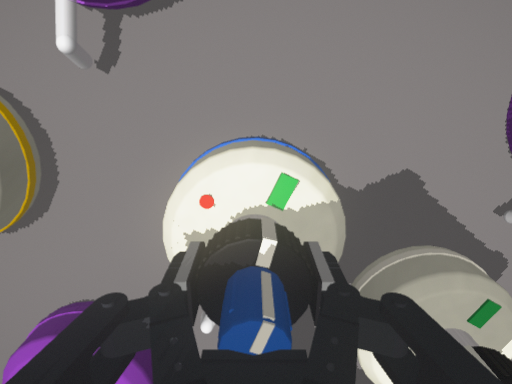

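View pics/t4.png

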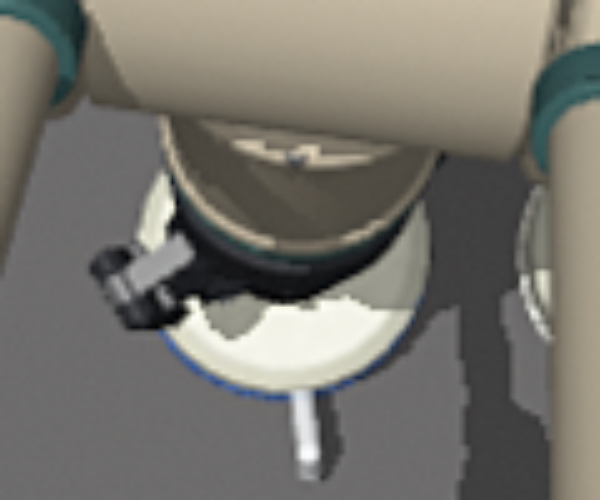

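The ring mark moved with the jaws at about (267,240), and the barrel mark turned relative to the jaws, so the barrel is staying put. Next I'll measure the angle still to go.

```bash
cat > ms.py <<'E'
from h import *
import sys
s=get_state(); d=get_image("wrist"); im=d["color"]
x0,y0,x1,y1,f=map(int,sys.argv[2:7])
cv2.imwrite(sys.argv[1],cv2.resize(im[y0:y1,x0:x1],None,fx=f,fy=f,interpolation=cv2.INTER_CUBIC))
hsv=cv2.cvtColor(im,cv2.COLOR_BGR2HSV)
def comps(m,z,nm,off):
    k=cv2.findContours(m,cv2.RETR_EXTERNAL,cv2.CHAIN_APPROX_NONE)[0]
    for c in k:
        if cv2.contourArea(c)<20 or cv2.contourArea(c)>900: continue
        b=cv2.boxPoints(cv2.minAreaRect(c)); P=plane(d,b+off,z,s)[:,:2]
        if np.linalg.norm(P[0]-P[1])<np.linalg.norm(P[1]-P[2]): P=np.roll(P,-1,0);
        a=(P[0]+P[3])/2; e=(P[1]+P[2])/2
        print(nm,cv2.boundingRect(c),a.round(4),e.round(4),np.degrees(np.arctan2(*(a-e)[::-1])).round(1))
m=np.zeros(im.shape[:2],np.uint8); m[y0:y1,x0:x1]=255
comps(cv2.inRange(hsv,(45,100,60),(80,255,255))&m,.044,"green",0)
for z in(.086,.118): comps(cv2.inRange(hsv,(0,0,150),(180,70,255))&m,z,f"white{z}",0)
print(s["position"])
E
python3 ms.py pics/w4z.png 190 160 330 360 4
python3 - <<'E'
from h import *
d=get_image("wrist");s=get_state()
for n,z,r in(("axis .086",.086,0),("axis.044",.044,0)): print(n,proj(d,[.5355,-.0213,z],s))
print("lock_mark up at .086",proj(d,[.5355+.026*np.cos(.075),-.0213+.026*np.sin(.075),.086],s))
E
```

```text
green (267, 173, 31, 37) [ 0.5609 -0.0195] [ 0.5795 -0.0176] -173.9
white0.086 (250, 323, 24, 31) [ 0.5055 -0.0389] [ 0.5242 -0.0356] -170.0
white0.086 (200, 315, 15, 19) [ 0.5046 -0.012 ] [ 0.5137 -0.0117] -178.0
white0.118 (250, 323, 24, 31) [ 0.5352 -0.0214] [ 0.5485 -0.0191] -170.0
white0.118 (200, 315, 15, 19) [ 0.5346 -0.0024] [ 0.541  -0.0022] -178.0
[ 0.53661405 -0.0212976   0.05405604]
axis .086 [[254.08972201 291.75400642]]
axis.044 [[253.76207967 244.45927039]]
lock_mark up at .086 [[281.74424287 243.58536209]]
```

View pics/w4z.png

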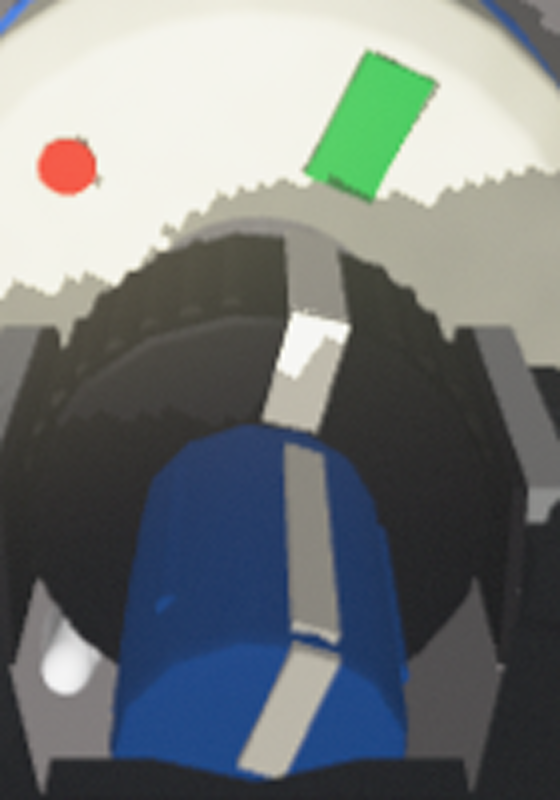

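Run:
```python
from h import *
s=get_state(); d=get_image("wrist")
def pz(u,v,z): return plane(d,[190+(u+.5)/4-.5,160+(v+.5)/4-.5],z,s)[0][:2]
g=[pz(305,170,.044),pz(374,201,.044),pz(438,84,.044),pz(369,50,.044)]
r=[pz(263,420,.086),pz(318,432,.086),pz(350,325,.086),pz(291,312,.086)]
b=[pz(238,768,.118),pz(276,778,.118),pz(341,656,.118),pz(297,642,.118)]
cs=[]
for n,q,ro in(("g",g,.045),("r",r,.026),("b",b,.013)):
    i=(q[0]+q[1])/2;o=(q[2]+q[3])/2; u=(o-i)/np.linalg.norm(o-i)
    print(n,i.round(4),o.round(4),"len",np.linalg.norm(o-i).round(4),"dir",np.degrees(np.arctan2(u[1],u[0])).round(1),"axis est",(o-ro*u).round(4))
    for A in([.535,-.0215],[.536,-.0215],[.5355,-.022]): v=o-A;print("   polar",A,np.degrees(np.arctan2(v[1],v[0])).round(1),np.hypot(*v).round(4))
```

```text
g [ 0.5613 -0.0193] [ 0.5797 -0.018 ] len 0.0184 dir 4.3 axis est [ 0.5348 -0.0214]
   polar [0.535, -0.0215] 4.5 0.0449
   polar [0.536, -0.0215] 4.6 0.0439
   polar [0.5355, -0.022] 5.2 0.0444
r [ 0.5483 -0.0179] [ 0.5607 -0.0141] len 0.0129 dir 16.9 axis est [ 0.5358 -0.0217]
   polar [0.535, -0.0215] 16.1 0.0267
   polar [0.536, -0.0215] 16.7 0.0258
   polar [0.5355, -0.022] 17.4 0.0264
b [ 0.5354 -0.0211] [ 0.549 -0.019] len 0.0137 dir 8.9 axis est [ 0.5361 -0.021 ]
   polar [0.535, -0.0215] 10.2 0.0142
   polar [0.536, -0.0215] 11.0 0.0132
   polar [0.5355, -0.022] 12.6 0.0138
```

All three axis estimates agree to about 1 mm, and the ring is 12° short of the green line. Turning it 12° more (1.5 units).

```bash
python3 -m jog '[150,0,0,0,0,0.5,0, 150,0,0,0,0,1,0, 150,0,0,0,0,1.5,0, 150,0,0,0,0,1.5,0, 150,0,0,0,0,1.5,0]' 30; python3 ms.py pics/w5z.png 190 160 330 360 4
```

```text
clock: 5.85
position: [0.5366, -0.0213, 0.0541]
ee_rot: [-0.112, 0.11, -0.698, 0.699]
contact_force: [4.4, -1.9, 4.9]
width: 0.0511
green (257, 169, 25, 36) [ 0.5608 -0.0194] [ 0.5797 -0.0177] -174.9
white0.086 (249, 321, 18, 33) [ 0.5029 -0.0323] [ 0.5216 -0.0292] -170.7
white0.086 (323, 283, 7, 7) [ 0.5493 -0.0495] [ 0.5465 -0.0506] 22.5
white0.086 (255, 271, 12, 47) [ 0.5463 -0.0208] [ 0.5236 -0.0284] 18.5
white0.118 (249, 321, 18, 33) [ 0.5355 -0.0215] [ 0.5487 -0.0193] -170.7
white0.118 (323, 283, 7, 7) [ 0.5683 -0.0336] [ 0.5663 -0.0345] 22.5
white0.118 (255, 271, 12, 47) [ 0.5662 -0.0134] [ 0.5501 -0.0187] 18.5
[ 0.53662357 -0.02134701  0.05406278]
```

View pics/w5z.png

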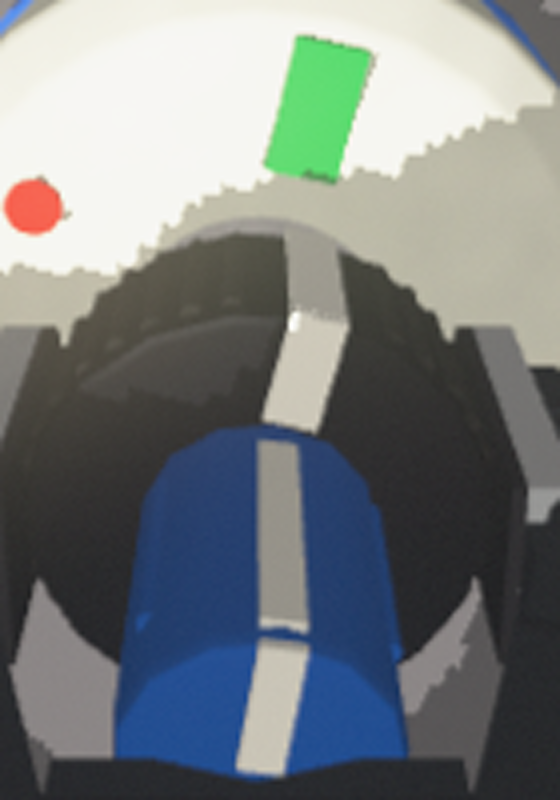

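Run:
```python
from h import *
s=get_state(); d=get_image("wrist")
def pz(u,v,z): return plane(d,[190+(u+.5)/4-.5,160+(v+.5)/4-.5],z,s)[0][:2]
g=[pz(264,165,.044),pz(338,183,.044),pz(373,52,.044),pz(297,36,.044)]
r=[pz(263,420,.086),pz(317,433,.086),pz(350,325,.086),pz(291,312,.086)]
for n,q in(("g",g),("r",r)):
    i=(q[0]+q[1])/2;o=(q[2]+q[3])/2; u=o-i
    print(n,i.round(4),o.round(4),"dir",np.degrees(np.arctan2(u[1],u[0])).round(1))
    for A in([.535,-.0215],[.536,-.0215],[.5355,-.022]): print("   polar",[np.degrees(np.arctan2(*(v-A)[::-1])).round(1) for v in(i,o)])
R=Ro.from_quat(s["ee_rot"],scalar_first=True).as_matrix();print(np.degrees(np.arctan2(R[1,2],R[0,2])))
```

```text
g [ 0.5612 -0.0194] [ 0.5796 -0.0178] dir 5.0
   polar [np.float64(4.6), np.float64(4.8)]
   polar [np.float64(4.8), np.float64(4.9)]
   polar [np.float64(5.8), np.float64(5.5)]
r [ 0.5487 -0.0207] [ 0.5616 -0.0196] dir 4.8
   polar [np.float64(3.3), np.float64(4.0)]
   polar [np.float64(3.6), np.float64(4.2)]
   polar [np.float64(5.6), np.float64(5.2)]
-71.92927585136196
```

The ring and green line agree to within 1°. I'll release, lift straight up and verify.

```bash
python3 -m jog '[60,0,0,0,0,0,0, 30,0,0,0,0,0,0, 0,0,0,0,0,0,0, 0,0,0,0,0,0,0, 0,0,-2,0,0,0,0, 0,0,-6,0,0,0,0, 0,0,-10,0,0,0,0, 0,0,-13.8,0,0,0,0, 0,0,-13.8,0,0,0,0, 0,0,-13.8,0,0,0,0]' ; python3 ms.py pics/w6z.png 190 110 330 235 5
```

```text
clock: 7.2
position: [0.5342, -0.0206, 0.1907]
ee_rot: [0.11, -0.111, 0.698, -0.698]
contact_force: [0.5, 0.5, -1.3]
width: 0.085
green (257, 131, 14, 20) [ 0.5612 -0.0193] [ 0.5794 -0.0179] -175.4
[ 0.53417612 -0.02061453  0.19065687]
```

View pics/w6z.png

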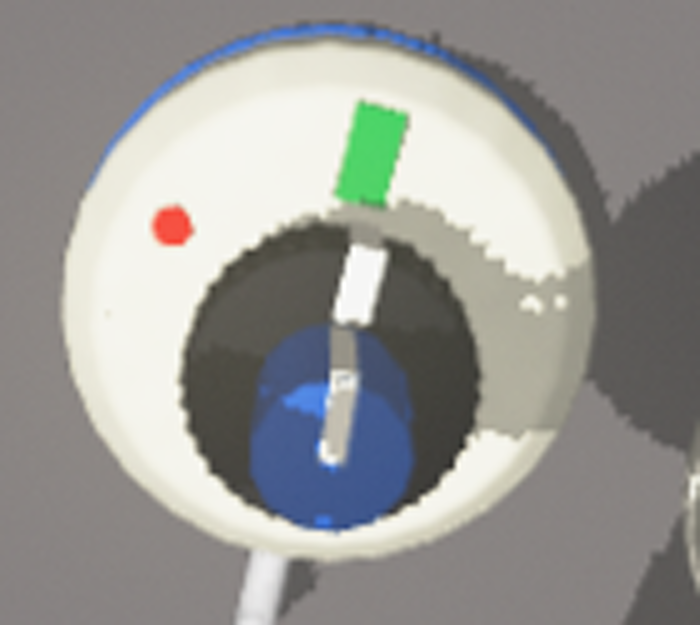

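Run:
```python
from h import *
s=get_state(); d=get_image("wrist")
def pz(u,v,z): return plane(d,[190+(u+.5)/5-.5,110+(v+.5)/5-.5],z,s)[0][:2]
Q={"g":[pz(335,197,.044),pz(385,207,.044),pz(409,113,.044),pz(361,101,.044)],
"r":[pz(333,320,.086),pz(367,327,.086),pz(388,252,.086),pz(352,243,.086)],
"b":[pz(318,460,.118),pz(345,465,.118),pz(358,373,.118),pz(331,369,.118)]}
for n,q in Q.items():
    i=(q[0]+q[1])/2;o=(q[2]+q[3])/2; u=o-i
    print(n,i.round(4),o.round(4),"dir",np.degrees(np.arctan2(u[1],u[0])).round(1),[np.degrees(np.arctan2(*(o-A)[::-1])).round(1) for A in([.535,-.0213],[.5355,-.0213])])
```

```text
g [ 0.5607 -0.0195] [ 0.5794 -0.0182] dir 3.9 [np.float64(4.0), np.float64(4.1)]
r [ 0.5481 -0.0208] [ 0.5616 -0.0199] dir 4.1 [np.float64(3.1), np.float64(3.2)]
b [ 0.5349 -0.0217] [ 0.5493 -0.019 ] dir 10.6 [np.float64(9.3), np.float64(9.6)]
```

```bash
python3 -c "
from rig import *
print(sign_off()); print(get_state()['clock'])"
```

```text
the job is handed in; nothing more can be done
None
the job is handed in; nothing more can be done
```

The blue head's lock ring is turned and the job is handed in. I gripped only the black ring at 30 N, turned it 40° and then another 12° clockwise, opened the jaws and lifted the gripper clear. That took about 7 s on the clock.

- **Ring alignment:** in the last wrist picture the white line lies at 3–4° and the green line at about 4° in the world frame, so they match to within about 1°.
- **Barrel:** its mark read 9.3–10.6° at the end and 8.4–10.9° before, so it shows no movement beyond measuring error.
- **Forces and contact:** the highest force I read was about 6 N, taken only at the ends of moves, and the gripper touches nothing now.
- **Other heads:** I did not touch the yellow, white, orange or purple heads, but I took no final picture just to check them.
- **Disagreements:** none of the checks failed. Estimates of the head's axis differed by up to about 1 mm, which could shift the measured angles by up to about 2°. Comparing the directions of the two lines does not depend on the axis, and it gave a difference of 0.2°.

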